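# Open the tea-light warmer and bring the lighter to the wick

## Task

Get the teapot warmer's tea light ready to be lit. First slide the black knob on the warmer until the round hole in the copper shutter stands exactly under the round opening above the wick and let the knob go; then pick up the blue gas lighter, carry it over the row of three small jars without disturbing them, and bring its nozzle in from the end of the warmer away from the knob. Finish still holding the lighter there, level, in line with the warmer, its nozzle tip about a centimetre above the top plate over the middle of the opening, touching nothing (do not put it down or let it go, and do not bump the warmer with it).

Things in the scene. Friction and masses are not known exactly. Their poses are not given: they have to be found in the camera images.
- warmer: fixed steel tea-light warmer, 180 (x) x 96 (y) mm, flat top plate at z = 34 mm. Origin: centre of underside; x along its length from candle end (x = -90 mm, roughly towards the robot) to knob end. Plate: round opening, 26 mm wide, at x = -36, y = 0; knob slot x = 15 to 79. Two dark pot rests (6 mm bars, x = -80 to 80, y = +-41) stand on it, tops at z = 53 mm, 76 mm free between
- wick (a point): the centre of the round opening at the height of the top plate's upper face, straight above the wick (warmer frame x = -36, y = 0, z = 34 mm); axes as the warmer's
- shutter (a joint): travel (m) of the copper shutter, which slides just under the top plate along the warmer's +x. 0 = at its stop, opening covered; 0.036 = its 26 mm hole exactly under the opening; 0.050 = far stop, too far. Starts between 0 and 0.010, stays where it is left; friction about 1.5 N
- shutter_grip (a point): centre of the top face of the shutter's black knob, an upright block 14 (along the track) x 22 (across) x 26 mm high above the slot; in the warmer frame its top is at z = 63 mm, its lower face at 37 mm, and at joint value q it is at x = 22 mm + q, y = 0. Nothing else stands beside it between the pot rests
- shutter_hole (a point): centre of the hole in the shutter (26 mm diameter, upper face at z = 30 mm in the warmer frame); at joint value q it is at warmer x = -72 mm + q
- lighter: loose blue gas lighter lying flat, 182 mm long, about 80 g. Origin on its underside, length along its y, z up. Blue handle: y = -22 to 90 mm, 17 mm wide (x), 19 mm high (trigger on top to 26 mm). Metal nozzle: 8 mm diameter, y = -22 to -91 mm, axis 11 mm above the underside; at the start it points to world +x within 0.4 rad
- nozzle_tip (a point): free end of the lighter's metal nozzle, on the nozzle's axis (lighter frame y = -91, z = 11 mm)
- lighter_handle (a point): middle of the blue handle, near the lighter's centre of mass, a good place to grip across its 17 mm width (lighter frame y = +34, z = 10 mm)
- spice_jar_green: loose small spice jar with a green cap, 46 mm diameter, 106 mm high, one of the row of three between lighter and warmer; origin at the centre of its underside
- spice_jar_dark: loose small spice jar with a dark brown cap, 44 mm diameter, 105 mm high, in the same row; origin at the centre of its underside
- dropper_bottle: loose small brown dropper bottle with a black rubber teat, 33 mm diameter, 102 mm high, in the same row; origin at the centre of its underside

How it is judged:
On the way, in this order (a step that is already met when the one before it is completed fails the run):
1. the shutter's hole stands under the opening (joint 32 to 40 mm) and the knob has been let go (value of joint shutter between 0.032 and 0.04 m and contact force between the fingers and warmer below 0.1 N), for 0.2 s.
2. the lighter, held by the gripper, passes over the row of jars, more than 105 mm up (height (world z) of lighter above 0.105 m and world y of lighter between -0.02 and 0.11 m and contact force between the fingers and lighter above 1 N), for 0.05 s.
At the end, for the whole second after the job is handed in: shutter at 32 to 40 mm; lighter still, held by the gripper alone, touching neither warmer nor jars; nozzle tip within 8 mm sideways of the opening's middle, nozzle axis 7 to 22 mm above the top plate; level and in line within 0.15 rad, handle beyond the candle end; jars upright (all of step 1 and horizontal distance between nozzle_tip and wick below 0.008 m and z of nozzle_tip in the frame of wick between 0.007 and 0.022 m and angle between the y axis of lighter and the x axis of warmer, either way round below 0.15 rad and angle between lighter's own z axis and vertical below 0.15 rad and x of lighter_handle in the frame of warmer below -0.1 m and contact force between the fingers and lighter above 1 N and contact force between each of lighter, the arm and warmer below 0.1 N and contact force between lighter and spice_jar_green below 0.1 N and contact force between lighter and spice_jar_dark below 0.1 N and contact force between lighter and dropper_bottle below 0.1 N and angle between each of spice_jar_green, spice_jar_dark, dropper_bottle's own z axis and vertical below 0.2 rad and linear speed of lighter below 0.02 m/s); the arm keeps its last pose, push and grip.
It fails at once if a jar of the row is tipped or pushed more than 20 mm (distance of any of spice_jar_green, spice_jar_dark, dropper_bottle from where it was at the start of the episode above 0.02 m or angle between any of spice_jar_green, spice_jar_dark, dropper_bottle's own z axis and vertical above 0.3 rad).
It fails at once if the lighter is bumped against the warmer (more than 1 N) (contact force between lighter and warmer above 1 N).
It also fails if it takes over 58 s, if anything falls off the work surface, if the arm or the gripper's body presses on something with over 40 N, if the wrist force passes 120 N, or if a joint passes its speed limit or range.

## Robot

A 6-joint arm with a two-finger parallel gripper is mounted at the origin on a cart in front of the work surface, level with it; the furniture and walls round the work are solid. World frame = base frame: x ahead of the robot, y to its left, z up, the work surface at z = 0. Lengths are in m, angles in rad, forces in N, time in s.
With the tool pointing down it reaches from about 0.35 to 0.8 m from the base axis. Payload 7.3 kg.
Tool frame: the origin (TCP) lies between the finger pads; the fingertips stand 25 mm ahead of it and the grasp point (between the pads) lies 6 mm ahead of it (r.tip_extent is the distance from the TCP to the fingertips, in m); z points along the fingers, y is the direction in which the jaws open and shut (so a half turn about z gives the same grasp; the last joint's range is limited). The gripper opens to 85 mm and grips with 20 to 120 N. Pads are 22 mm wide; open, the fingers measure 114 mm over their backs; the gripper's body (76 mm by 85 mm) begins 54 mm behind the grasp point. The pads swing forward as they close: fully open they stand 13 mm farther back than shut.
Start: joints at [1.003, 0.342, 1.524, -0, 1.275, -0.146], TCP at [0.215, 0.479, 0.226] pointing down, gripper open.
Joint ranges: [-2.53, 2.53], [-0.77, 2.02], [0.04, 2.7], [-1, 4.14], [0.28, 2.66], [-3.11, 3.11]. Speed limits (rad/s): [2.57, 2.57, 3.14, 3.14, 3.14, 3.14].

## Interface

Orientations are given as a unit quaternion [x, y, z, w].
In Python, from workcell import r, command_gripper, optics gives the robot as it stands. The module is installed in compiled form; this text tells all that it offers. Calls block until the motion is done:
- r.reach(position, orientation): joint-space move of the TCP to a pose.
- r.move_straight(position, orientation=None, speed=0.15, max_force=None): straight line of the TCP; orientation=None keeps the orientation; speed is the mean speed in m/s. With max_force (N) it stops when the force on the tool has changed by that much, and returns True; else False.
- r.movej(angles): joint-space move.
- command_gripper(opening, force=None): finger opening in m; force is the grip in N (None keeps the last); returns when the fingers have stopped.
- r.hold(seconds).
- r.solve_ik(position, orientation): joint angles nearest the present ones, or None.
- r.read_state(): the state.
- optics.get_image(name): name is "scene" or "top"; returns (picture, depth): 420x560x3 uint8, red, green, blue; 420x560 float32, m along the optical axis (not along the pixel's ray), 0 where there is no reading.
- optics.camera_model(name): a dict with "K" (3x3 intrinsics, pixels), "R" (3x3) and "t" (3): a world point X has camera coordinates R X + t. Camera axes: x right, y down, z forward; pixel columns grow to the right and rows downward; lengths in m; the calibration is good to about 2 mm. A picture is of the moment at which its call begins. camera_model takes no time and is no camera call.
A pose or a line that the arm cannot do raises r.PlanningError and nothing moves.
- r.finish_job(): hands the job in, once; it reports no verdict.
The state is a dict: "time_s": time; "joint_positions": joint angles; "dq": joint speeds; "tau": joint torques, N m; "eef_pos": TCP position; "eef_rot": TCP orientation; "contact_force": force on the tool from outside, world axes, zero at the start; "torque": the same for the moment, N m; "grip_width": finger opening in m.
Only numpy, scipy, OpenCV 4.12 (cv2) and the standard library are available. Lean on these libraries where they do the work, as an engineer would, in place of code of your own. Each camera call takes 0.05 s, during which the arm holds its last target.

## Working session

There is one attempt and no reset: what is moved stays moved. The work goes in short steps, each a Python script; the robot and the scene stay as the last script left them, time stands still between calls to the robot, and variables do not carry over. Pictures are saved under pics/ and viewed, and the job is handed in when it is done.

```bash
mkdir -p pics; python3 - <<'E'
from workcell import r, command_gripper, optics
import cv2,numpy as np
for n in("scene","top"):
    p,d=optics.get_image(n); cv2.imwrite(f"pics/{n}0.png",p[:,:,::-1]); np.savez(f"pics/{n}0.npz",p=p,d=d)
    m=optics.camera_model(n); print(n,m["K"],m["R"],m["t"])
s=r.read_state();print(s["time_s"],s["eef_pos"],s["eef_rot"],s["grip_width"])
E
```

```text
scene [[444.92970548   0.         274.86788749]
 [  0.         444.92970548 215.42964353]
 [  0.           0.           1.        ]] [[ 0.83998971 -0.54240726 -0.01454839]
 [-0.23171689 -0.334342   -0.91352215]
 [ 0.49063691  0.77072031 -0.40652876]] [-0.44321034  0.20115985  0.59956488]
top [[543.85112644   0.         275.4991138 ]
 [  0.         543.85112644 208.26006119]
 [  0.           0.           1.        ]] [[-0.0079176  -0.99995374 -0.00546107]
 [-0.99607483  0.00836814 -0.08811871]
 [ 0.08816033  0.00474195 -0.99609501]] [0.05968277 0.53890649 1.00452554]
0.1 [0.21473242 0.47869804 0.22511998] [ 2.09340769e-01  9.77842523e-01 -6.18066107e-04 -2.46426410e-04] 0.08548406269430407
```

View pics/scene0.png

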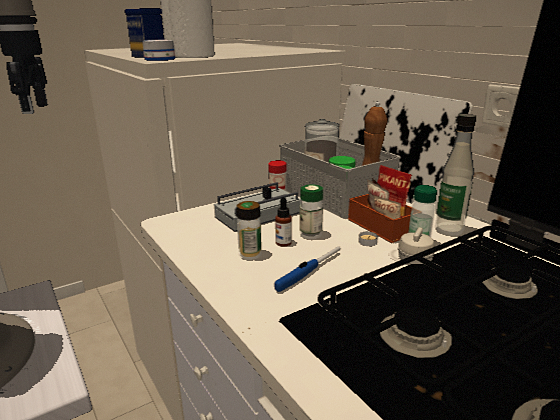

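View pics/top0.png

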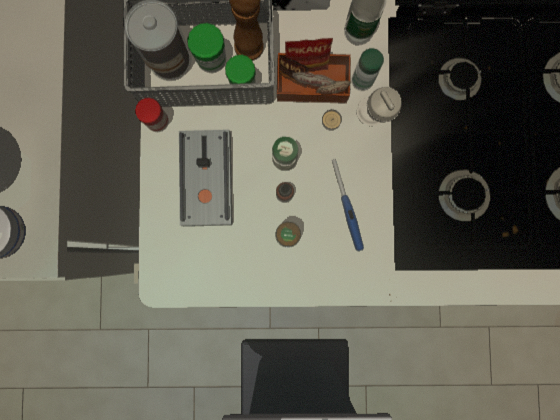

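The top view shows the warmer at about (205,178) with its knob towards +x at (204,150). The jars are at (286,152), (285,191) and (288,234), and the lighter runs from (335,160) to (360,248). Next I'll measure them.

```bash
cat > h.py <<'E'
import cv2,numpy as np
from workcell import r, command_gripper, optics
M={n:optics.camera_model(n) for n in("scene","top")}
def ray(n,uv,z):
    m=M[n];uv=np.atleast_2d(uv).astype(float)
    d=(np.linalg.inv(m["K"])@np.c_[uv,np.ones(len(uv))].T).T@m["R"]
    c=-m["R"].T@m["t"]; s=(z-c[2])/d[:,2]
    return c+s[:,None]*d
def proj(n,X):
    m=M[n];c=np.atleast_2d(X)@m["R"].T+m["t"];p=c@m["K"].T;return p[:,:2]/p[:,2:]
def cloud(n,d):
    m=M[n];v,u=np.mgrid[:420,:560];
    P=np.stack([u,v,np.ones_like(u)],-1)@np.linalg.inv(m["K"]).T*d[...,None]
    return (P-m["t"])@m["R"]
E
python3 - <<'E'
from h import *
z=np.load("pics/top0.npz");p,d=z["p"],z["d"];C=cloud("top",d)
for uv in [(205,215),(186,178),(226,178),(204,152),(160,220),(286,152),(285,191),(288,234),(347,210),(337,170),(30,100),(100,150),(150,112),(250,200),(100,245),(230,20),(142,95)]:
    print(uv,C[uv[1],uv[0]].round(4))
cv2.imwrite("pics/crop.png",cv2.resize(p[110:260,170:380,::-1],None,fx=3.8,fy=3.8,interpolation=cv2.INTER_CUBIC))
h=np.clip(C[...,2]/0.12,0,1)*255
cv2.imwrite("pics/hc.png",cv2.resize(cv2.applyColorMap(h.astype(np.uint8),cv2.COLORMAP_JET)[90:260,130:380],None,fx=3.2,fy=3.2,interpolation=0))
E
```

```text
(205, 215) [0.5267 0.1869 0.037 ]
(186, 178) [0.5967 0.2229 0.0369]
(226, 178) [0.5935 0.146  0.0542]
(204, 152) [0.6524 0.1938 0.0036]
(160, 220) [ 5.206e-01  2.790e-01 -1.000e-04]
(286, 152) [0.6308 0.0357 0.1074]
(285, 191) [0.5631 0.038  0.0985]
(288, 234) [0.4871 0.0336 0.1075]
(347, 210) [ 0.5353 -0.0802  0.0203]
(337, 170) [ 0.6126 -0.0631  0.0166]
(30, 100) [0.6606 0.3825 0.3351]
(100, 150) [0.6251 0.3422 0.1683]
(150, 112) [0.7117 0.2815 0.0814]
(250, 200) [ 0.558   0.1047 -0.0006]
(100, 245) [ 0.4747  0.4141 -0.0606]
(230, 20) [0.9074 0.1409 0.0275]
(142, 95) [0.7448 0.2976 0.0769]
```

View pics/crop.png

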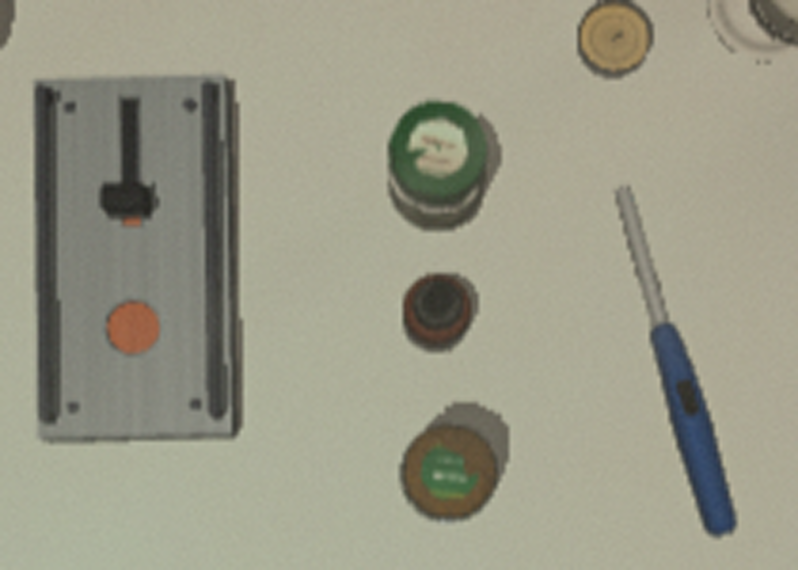

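View pics/hc.png

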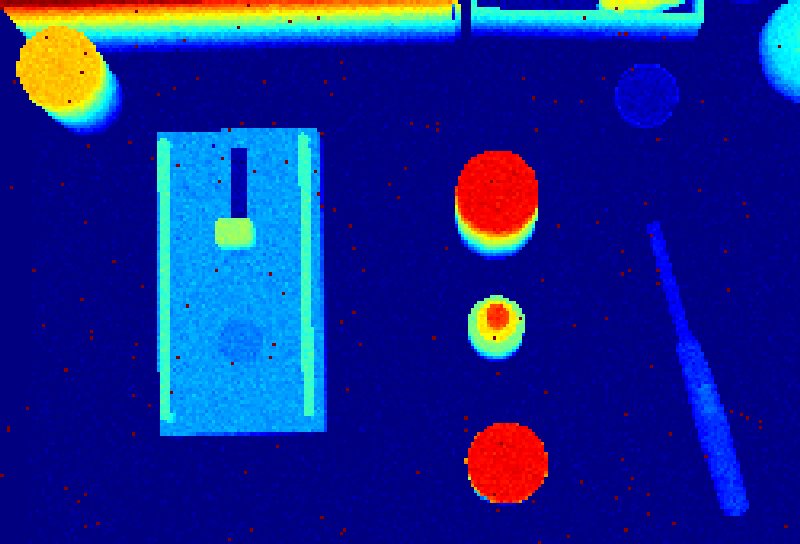

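```bash
cat > meas.py <<'E'
from h import *
def warmer(p,d):
    C=cloud("top",d)
    reg=np.zeros((420,560),bool);reg[115:240,165:245]=True
    w=(reg&(C[...,2]>0.02)&(C[...,2]<0.05)).astype(np.uint8)
    # plate edges: use minAreaRect of mask z 28..45
    w=cv2.morphologyEx((reg&(C[...,2]>0.028)&(C[...,2]<0.07)).astype(np.uint8),cv2.MORPH_OPEN,np.ones((5,5)))
    c=max(cv2.findContours(w,0,1)[0],key=cv2.contourArea)
    rc=cv2.minAreaRect(c);B=ray("top",cv2.boxPoints(rc),0.034)
    hsv=cv2.cvtColor(p,cv2.COLOR_RGB2HSV)
    cop=(reg&((hsv[...,0]<15)&(hsv[...,1]>110)&(hsv[...,2]>90))).astype(np.uint8)
    n,l,st,ce=cv2.connectedComponentsWithStats(cop)
    ops=[(st[i][4],ce[i],ray("top",ce[i],0.034)[0]) for i in range(1,n) if st[i][4]>3]
    k=reg&(C[...,2]>0.058)&(C[...,2]<0.075)&(hsv[...,2]<80)
    kk=cv2.morphologyEx(k.astype(np.uint8),cv2.MORPH_OPEN,np.ones((3,3)))
    kc=max(cv2.findContours(kk,0,1)[0],key=cv2.contourArea)
    kr=cv2.minAreaRect(kc)
    return rc,B,ops,kr,ray("top",kr[0],0.063)[0]
if __name__=="__main__":
    np.set_printoptions(precision=4,suppress=True)
    z=np.load("pics/top0.npz");p,d=z["p"],z["d"];C=cloud("top",d)
    rc,B,ops,kr,K=warmer(p,d)
    print(rc,B,"mean",B.mean(0));print(ops);print("knob",kr,K)
    hsv=cv2.cvtColor(p,cv2.COLOR_RGB2HSV)
    bl=((hsv[...,0]>95)&(hsv[...,0]<125)&(hsv[...,1]>120)).astype(np.uint8);bl[:130]=0;bl[:,:310]=0;bl[:,390:]=0
    n,l,st,ce=cv2.connectedComponentsWithStats(bl);i=1+np.argmax(st[1:,4]);print(st[i],ce[i])
    v,u=np.nonzero(l==i);P=ray("top",np.c_[u,v],0.012)
    L=cv2.fitLine(P[:,:2].astype(np.float32),cv2.DIST_L2,0,.01,.01).ravel();print("handle",L, np.ptp((P[:,:2]-L[2:])@L[:2]), ((P[:,:2]-L[2:])@L[:2]).min(),((P[:,:2]-L[2:])@L[:2]).max())
    # whole lighter by height
    m=((C[...,2]>0.007)&(C[...,2]<0.05)).astype(np.uint8);m[:155]=0;m[255:]=0;m[:,:325]=0;m[:,370:]=0
    n,l,st,ce=cv2.connectedComponentsWithStats(m);i=1+np.argmax(st[1:,4])
    v,u=np.nonzero(l==i);P=ray("top",np.c_[u,v],0.012);s=(P[:,:2]-L[2:])@L[:2];print("whole",s.min(),s.max())
    f=cv2.fitLine(P[:,:2].astype(np.float32),cv2.DIST_L2,0,.01,.01).ravel();print(f)
    for nm,c0,z0,win in(("g",(286,152),.106,28),("d",(285,191),.10,20),("b",(288,234),.105,28)):
        m=((C[...,2]>z0-0.02)&(C[...,2]<z0+.03));mm=np.zeros_like(m);mm[c0[1]-win:c0[1]+win,c0[0]-win:c0[0]+win]=1
        v,u=np.nonzero(m&mm);print(nm,ray("top",[u.mean(),v.mean()],z0),np.ptp(u),np.ptp(v), C[...,2][m&mm].max())
E
python3 meas.py
```

```text
((204.5, 177.5), (95.0, 51.0), 90.0) [[0.6892 0.2373 0.034 ]
 [0.6883 0.1404 0.034 ]
 [0.5078 0.1405 0.034 ]
 [0.5086 0.2359 0.034 ]] mean [0.5985 0.1885 0.034 ]
[(np.int32(6), array([204.3333, 167.6667]), array([0.6165, 0.1889, 0.034 ])), (np.int32(135), array([204.5704, 195.8222]), array([0.5631, 0.1882, 0.034 ]))]
knob ((202.5, 161.5), (7.0, 11.0), 90.0) [0.6232 0.1883 0.063 ]
[351 220  10  24  64] [354.7812 232.0625]
handle [ 0.9614  0.275   0.4937 -0.0953] 0.04616604614122277 -0.0226865272236968 0.02347951891752597
whole -0.03589810630545375 0.14588413183569512
[ 0.9643  0.2649  0.5315 -0.0847]
g [[0.6349 0.0379 0.106 ]] 25 26 0.1105413291636019
d [[0.5669 0.0384 0.1   ]] 8 8 0.1030195463484746
b [[0.4871 0.0339 0.105 ]] 25 24 0.11041906480778993
```

The warmer is aligned with world x. The opening is at about (0.563, 0.188) and the knob at (0.623, 0.188), so q is about 2 mm. I'll check yaw and IK, then do the knob.

```bash
python3 - <<'E'
from h import *
np.set_printoptions(precision=4,suppress=True)
z=np.load("pics/top0.npz");p,d=z["p"],z["d"];C=cloud("top",d)
reg=np.zeros((420,560),bool);reg[133:222,165:245]=True
w=reg&(C[...,2]>0.02)&(C[...,2]<0.08)
for side in(0,1):
    pts=[]
    for v in range(136,220):
        u=np.nonzero(w[v])[0]; pts.append((u[0]-.5,v) if side==0 else (u[-1]+.5,v))
    P=ray("top",pts,0.053 if side==0 else .034); print(np.polyfit(P[:,0],P[:,1],1), P[:,1].mean())
from scipy.spatial.transform import Rotation as R
for q in([.7071068,.7071068,0,0],[-.7071068,.7071068,0,0]):
    for P in([.623,.188,.2],[.657,.188,.063]):
        print(q,P,r.solve_ik(P,q))
for q in ([0,1,0,0],[1,0,0,0]):
    for P in([.365,.188,.2],[.365,.188,.063],[.438,.188,.063]): print(q,P,r.solve_ik(P,q))
print(r.tip_extent)
E
```

```text
[0.0176 0.2232] 0.23369186978128417
[0.0193 0.1284] 0.13988465460801958
[0.7071068, 0.7071068, 0, 0] [0.623, 0.188, 0.2] [ 0.1754  0.5958  1.18   -0.      1.3658  0.1754]
[0.7071068, 0.7071068, 0, 0] [0.657, 0.188, 0.063] [ 0.1667  0.7757  1.2302 -0.      1.1357  0.1667]
[-0.7071068, 0.7071068, 0, 0] [0.623, 0.188, 0.2] [ 0.1754  0.5958  1.18   -0.      1.3658 -2.9662]
[-0.7071068, 0.7071068, 0, 0] [0.657, 0.188, 0.063] [ 0.1667  0.7757  1.2302 -0.      1.1357 -2.9749]
[0, 1, 0, 0] [0.365, 0.188, 0.2] [ 0.2885  0.1581  1.8524 -0.      1.131  -1.2823]
[0, 1, 0, 0] [0.365, 0.188, 0.063] [ 0.2885  0.3703  2.0358 -0.      0.7354 -1.2823]
[0, 1, 0, 0] [0.438, 0.188, 0.063] [ 0.2445  0.4622  1.863  -0.      0.8163 -1.3263]
[1, 0, 0, 0] [0.365, 0.188, 0.2] [ 0.2885  0.1581  1.8524 -0.      1.131   1.8593]
[1, 0, 0, 0] [0.365, 0.188, 0.063] [ 0.2885  0.3703  2.0358 -0.      0.7354  1.8593]
[1, 0, 0, 0] [0.438, 0.188, 0.063] [ 0.2445  0.4622  1.863  -0.      0.8163  1.8153]
0.025
```

```bash
python3 - <<'E'
from h import *
np.set_printoptions(precision=4,suppress=True)
def S(t):
    s=r.read_state();print(t,s["time_s"],np.array(s["eef_pos"]),round(s["grip_width"],4),np.array(s["contact_force"]))
from scipy.spatial.transform import Rotation as R
yaw=.015
q=(R.from_euler('z',yaw)*R.from_quat([.7071068,.7071068,0,0])).as_quat()
s=r.read_state()
r.move_straight([.36,.12,.30],speed=.3);S("a")
r.reach([.6232,.1883,.16],q);S("b")
command_gripper(.045,20);S("g")
print(r.move_straight([.6232,.1883,.064],speed=.1,max_force=8));S("c")
command_gripper(.0,20);S("closed")
r.move_straight([.6572,.1888,.064],speed=.06);S("moved")
command_gripper(.045,20);S("open")
r.move_straight([.6572,.1888,.16],speed=.15)
r.reach([.45,-.08,.22],q);S("away")
p,d=optics.get_image("top");cv2.imwrite("pics/top1.png",p[:,:,::-1]);np.savez("pics/top1.npz",p=p,d=d)
from meas import warmer
rc,B,ops,kr,K=warmer(p,d);print(B,ops,kr,K)
cv2.imwrite("pics/crop1.png",cv2.resize(p[110:260,170:380,::-1],None,fx=3.8,fy=3.8,interpolation=cv2.INTER_CUBIC))
E
```

```text
a 1.5667 [0.3595 0.1205 0.2998] 0.0854 [-0.6135 -0.1462 -0.0162]
b 2.7333 [0.6228 0.1888 0.1606] 0.0852 [-0.3388  1.002  -0.2277]
g 3.2083 [0.6232 0.1882 0.1604] 0.0449 [-1.0235  0.0226  0.1941]
False
c 4.3167 [0.6237 0.1884 0.0648] 0.0454 [ 0.5574  0.2734 -0.1452]
closed 4.8167 [0.6232 0.1883 0.0641] 0.0 [-0.3636  0.0374  0.1784]
moved 5.5333 [0.6569 0.1888 0.0638] 0.0 [0.025  0.6043 0.0165]
open 6.0333 [0.6572 0.1888 0.0641] 0.0448 [-0.2023  0.1932 -0.3756]
away 8.125 [ 0.4507 -0.0797  0.2199] 0.045 [-0.1577  0.7096  0.0531]
[[0.6892 0.2373 0.034 ]
 [0.6883 0.1404 0.034 ]
 [0.5078 0.1405 0.034 ]
 [0.5086 0.2359 0.034 ]] [(np.int32(8), array([204.5, 167.5]), array([0.6168, 0.1886, 0.034 ])), (np.int32(135), array([204.5704, 195.8222]), array([0.5631, 0.1882, 0.034 ]))] ((202.5, 161.5), (7.0, 11.0), 90.0) [0.6232 0.1883 0.063 ]
```

View pics/crop1.png

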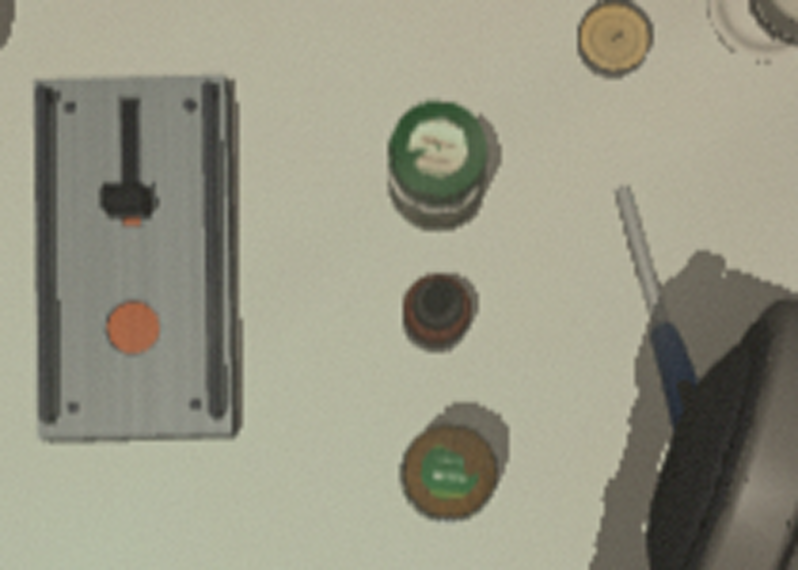

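The jaws closed to 0 and the knob is still at (202,161), so the grasp missed. I'll go back to a hover above the knob and look at where the fingers really are.

```bash
python3 - <<'E'
from h import *
from scipy.spatial.transform import Rotation as R
q=(R.from_euler('z',.015)*R.from_quat([.7071068,.7071068,0,0])).as_quat()
r.reach([.6232,.1883,.16],q)
r.move_straight([.6232,.1883,.095],speed=.1)
s=r.read_state();print(s["time_s"],s["eef_pos"],s["eef_rot"],q)
for n in("scene","top"):
    p,d=optics.get_image(n);np.savez(f"pics/{n}2.npz",p=p,d=d)
    if n=="scene": c=p[120:260,180:360]
    else: c=p[90:260,130:330]
    cv2.imwrite(f"pics/{n}2.png",cv2.resize(c[:,:,::-1],None,fx=4 if n=="scene" else 3.4,fy=4 if n=="scene" else 3.4,interpolation=cv2.INTER_CUBIC))
for a in ([.6232,.1883,.07],[.6232,.1883,.063],[.6232,.1883,.037]): print(proj("scene",a),proj("top",a))
E
```

```text
10.2083 [0.62370708 0.18818256 0.09575144] [7.01888348e-01 7.12286686e-01 5.33852831e-04 3.72584544e-04] [0.70178364 0.71239015 0.         0.        ]
[[264.9059703  184.89000773]] [[201.97515146 160.8051101 ]]
[[264.97784431 187.75100458]] [[202.50987965 161.47306088]]
[[265.24134598 198.23988031]] [[204.43222574 163.87434176]]
```

View pics/scene2.png

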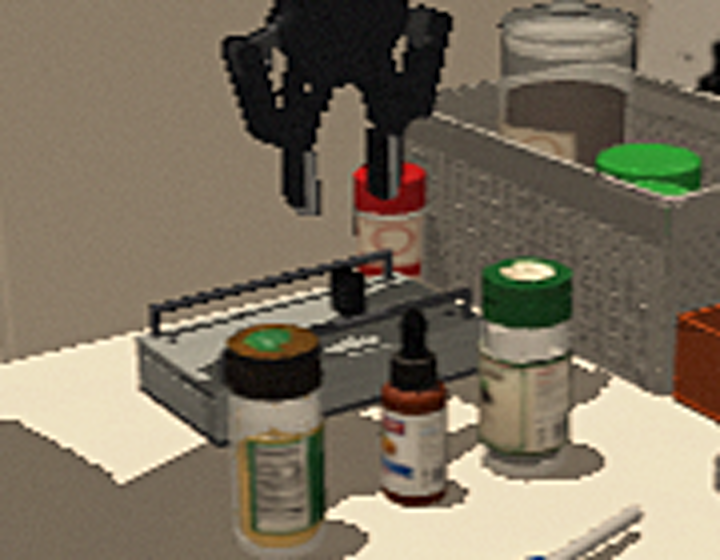

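View pics/top2.png

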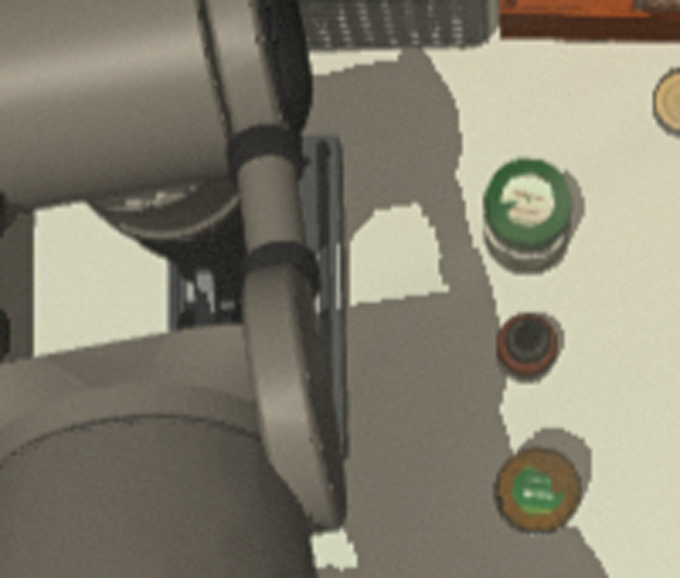

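```bash
python3 - <<'E'
from h import *
np.set_printoptions(precision=4,suppress=True)
z=np.load("pics/scene2.npz");p,d=z["p"],z["d"];C=cloud("scene",d)
for v in range(140,176,4):
    print(v,[(u,C[v,u].round(3).tolist()) for u in (252,256,258,274,277,279)])
for v in (188,192,196): print(v,C[v,266])
# other landmarks: jar tops
for u,v in ((312,188),(283,200),(247,206),(278,163)): print(u,v,C[v,u])
zt=np.load("pics/top2.npz");Ct=cloud("top",zt["d"]);print("arm top", Ct[100:140:10,200])
E
```

```text
140 [(252, [0.598, 0.196, 0.177]), (256, [0.601, 0.184, 0.179]), (258, [0.6, 0.174, 0.181]), (274, [0.639, 0.171, 0.176]), (277, [0.645, 0.169, 0.176]), (279, [0.652, 0.171, 0.174])]
144 [(252, [0.594, 0.189, 0.17]), (256, [0.596, 0.175, 0.173]), (258, [0.596, 0.168, 0.175]), (274, [0.642, 0.176, 0.166]), (277, [0.648, 0.173, 0.165]), (279, [0.654, 0.175, 0.164])]
148 [(252, [0.595, 0.192, 0.161]), (256, [0.594, 0.174, 0.165]), (258, [0.599, 0.173, 0.164]), (274, [0.649, 0.188, 0.153]), (277, [0.649, 0.174, 0.156]), (279, [0.653, 0.174, 0.155])]
152 [(252, [0.586, 0.178, 0.156]), (256, [0.594, 0.174, 0.156]), (258, [0.598, 0.173, 0.156]), (274, [0.648, 0.186, 0.144]), (277, [0.649, 0.176, 0.146]), (279, [0.655, 0.176, 0.145])]
156 [(252, [0.587, 0.179, 0.147]), (256, [0.594, 0.174, 0.147]), (258, [0.695, 0.339, 0.09]), (274, [0.644, 0.18, 0.137]), (277, [0.65, 0.176, 0.137]), (279, [0.658, 0.181, 0.134])]
160 [(252, [0.588, 0.182, 0.137]), (256, [0.596, 0.178, 0.137]), (258, [0.6, 0.176, 0.137]), (274, [0.646, 0.183, 0.127]), (277, [0.65, 0.178, 0.127]), (279, [0.658, 0.181, 0.125])]
[... 160 characters left out ...]
, [0.656, 0.179, 0.116])]
168 [(252, [0.588, 0.183, 0.118]), (256, [0.595, 0.178, 0.119]), (258, [0.599, 0.176, 0.118]), (274, [0.646, 0.183, 0.108]), (277, [0.649, 0.176, 0.109]), (279, [0.712, 0.264, 0.074])]
172 [(252, [0.678, 0.343, 0.049]), (256, [0.594, 0.177, 0.11]), (258, [0.597, 0.172, 0.111]), (274, [0.7, 0.27, 0.064]), (277, [0.707, 0.265, 0.064]), (279, [0.709, 0.26, 0.065])]
188 [0.6214 0.1809 0.0651]
192 [0.6175 0.1749 0.058 ]
196 [0.6191 0.1779 0.0469]
312 188 [0.6389 0.0319 0.1068]
283 200 [0.5691 0.0325 0.0968]
247 206 [0.4863 0.0274 0.1058]
278 163 [0.6522 0.1767 0.12  ]
arm top [[0.6216 0.1357 0.4606]
 [0.6114 0.1363 0.4564]
 [0.6019 0.1372 0.4496]
 [0.5915 0.1378 0.4452]]
```

The depth image puts the fingertips at z of about 0.108 with the TCP reading 0.096. That is about 30 mm higher than stated. I'll measure the tip height again at other openings.

```bash
cat > tip.py <<'E'
from h import *
def tip(n_img=None):
    s=r.read_state();e=np.array(s["eef_pos"])
    p,d=optics.get_image("scene");C=cloud("scene",d)
    m=(np.abs(C[...,0]-e[0])<.07)&(np.abs(C[...,1]-e[1])<.025)&(C[...,2]>.068)&(C[...,2]<e[2]+.05)&(p.max(-1)<110)
    m=cv2.morphologyEx(m.astype(np.uint8),cv2.MORPH_OPEN,np.ones((2,2)))>0
    z=C[m]; print("w",round(s["grip_width"],4),"tcp",e,"low z",np.sort(z[:,2])[[5,15,30]] if len(z)>31 else len(z), "x",z[:,0].min(),z[:,0].max(),z[:,1].mean())
    return p,d
E
python3 - <<'E'
from tip import *
np.set_printoptions(precision=4,suppress=True)
tip()
r.move_straight([.6232,.1883,.12],speed=.1)
for w in (.085,.045,.02,0):
    command_gripper(w,20); p,d=tip()
    cv2.imwrite(f"pics/w{int(w*1000)}.png",cv2.resize(p[120:220,210:330,::-1],None,fx=5,fy=5))
z=np.load("pics/scene0.npz");C=cloud("scene",z["d"])
for v in range(60,120,5): print(v,[C[v,u].round(3).tolist() for u in (20,28,38,42)])
E
```

```text
w 0.0452 tcp [0.6238 0.1884 0.096 ] low z [0.0453 0.07   0.0834] x 0.12473560625572745 0.7456203267190571 0.18735662739077383
w 0.085 tcp [0.6231 0.1883 0.1197] low z [0.0856 0.0991 0.1397] x 0.5664844979480481 0.7730977671319588 0.19928837242414768
w 0.0452 tcp [0.6232 0.1883 0.12  ] low z [0.0703 0.0811 0.1006] x 0.12473560625572745 0.7652308776149903 0.19861136123407547
w 0.0201 tcp [0.6232 0.1883 0.12  ] low z [0.0684 0.0762 0.089 ] x 0.12473560625572745 0.7553038941952048 0.20005855217582524
w 0.0002 tcp [0.6232 0.1883 0.12  ] low z [0.0713 0.0833 0.1273] x 0.6080832398199697 0.7427232251084087 0.19809286293141265
60 [[0.206, 0.442, 0.35], [0.223, 0.468, 0.347], [0.247, 0.523, 0.343], [0.38, 1.629, 0.267]]
65 [[0.202, 0.413, 0.343], [0.22, 0.458, 0.338], [0.241, 0.488, 0.335], [0.254, 0.532, 0.331]]
70 [[0.2, 0.414, 0.333], [0.217, 0.451, 0.329], [0.238, 0.479, 0.326], [0.252, 0.529, 0.321]]
75 [[0.197, 0.406, 0.325], [0.214, 0.445, 0.32], [0.238, 0.496, 0.314], [0.247, 0.508, 0.312]]
80 [[0.195, 0.409, 0.315], [0.212, 0.439, 0.311], [0.237, 0.507, 0.302], [0.244, 0.5, 0.302]]
85 [[0.193, 0.409, 0.306], [0.209, 0.434, 0.302], [0.236, 0.519, 0.29], [0.243, 0.513, 0.29]]
90 [[0.191, 0.406, 0.296], [0.207, 0.431, 0.292], [0.233, 0.515, 0.28], [0.241, 0.516, 0.279]]
95 [[0.19, 0.426, 0.284], [0.205, 0.431, 0.282], [0.231, 0.516, 0.269], [0.238, 0.509, 0.269]]
100 [[0.188, 0.43, 0.274], [0.202, 0.428, 0.273], [0.229, 0.518, 0.258], [0.237, 0.515, 0.258]]
105 [[0.187, 0.439, 0.263], [0.2, 0.427, 0.263], [0.227, 0.519, 0.247], [0.235, 0.515, 0.247]]
110 [[0.249, 1.612, 0.069], [0.198, 0.427, 0.253], [0.319, 1.618, 0.06], [0.336, 1.628, 0.057]]
115 [[0.245, 1.622, 0.046], [0.276, 1.617, 0.044], [0.315, 1.618, 0.039], [0.33, 1.614, 0.038]]
```

View pics/w0.png

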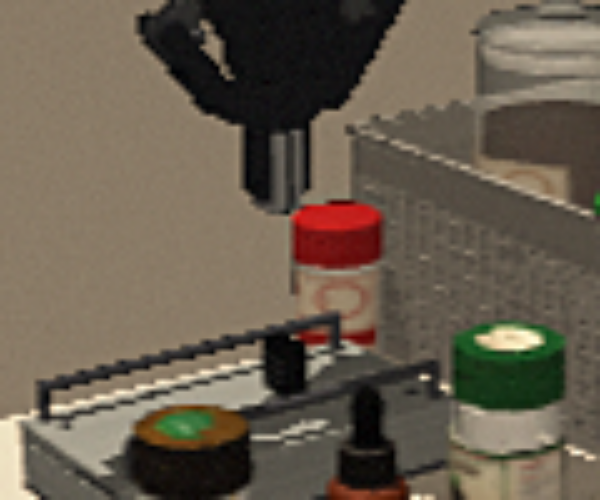

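```bash
python3 - <<'E'
from h import *
p,d=optics.get_image("scene");C=cloud("scene",d)
for v in range(145,172,2):
    print(v,[C[v,u].round(3).tolist() for u in (260,263,266,269)])
s=r.read_state();print(s["time_s"],s["eef_pos"],s["joint_positions"])
E
```

```text
145 [[0.608, 0.179, 0.168], [0.612, 0.173, 0.169], [0.625, 0.183, 0.165], [0.63, 0.178, 0.165]]
147 [[0.609, 0.182, 0.163], [0.614, 0.178, 0.163], [0.621, 0.175, 0.162], [0.63, 0.179, 0.16]]
149 [[0.61, 0.184, 0.158], [0.615, 0.178, 0.158], [0.621, 0.177, 0.157], [0.627, 0.173, 0.157]]
151 [[0.609, 0.182, 0.154], [0.614, 0.178, 0.154], [0.62, 0.175, 0.154], [0.63, 0.179, 0.151]]
153 [[0.609, 0.182, 0.149], [0.616, 0.181, 0.148], [0.621, 0.177, 0.149], [0.628, 0.176, 0.148]]
155 [[0.61, 0.184, 0.144], [0.617, 0.182, 0.143], [0.621, 0.176, 0.144], [0.628, 0.176, 0.143]]
157 [[0.611, 0.186, 0.139], [0.615, 0.18, 0.14], [0.617, 0.171, 0.141], [0.628, 0.176, 0.138]]
159 [[0.61, 0.185, 0.135], [0.615, 0.18, 0.135], [0.621, 0.177, 0.135], [0.628, 0.176, 0.134]]
161 [[0.704, 0.344, 0.074], [0.618, 0.185, 0.129], [0.622, 0.179, 0.13], [0.627, 0.175, 0.13]]
163 [[0.702, 0.341, 0.069], [0.71, 0.339, 0.069], [0.72, 0.34, 0.066], [0.7, 0.292, 0.082]]
165 [[0.703, 0.342, 0.063], [0.711, 0.341, 0.062], [0.721, 0.341, 0.06], [0.694, 0.284, 0.08]]
167 [[0.703, 0.343, 0.058], [0.71, 0.339, 0.057], [0.721, 0.342, 0.055], [0.694, 0.284, 0.075]]
169 [[0.699, 0.336, 0.055], [0.711, 0.341, 0.051], [0.72, 0.34, 0.05], [0.694, 0.283, 0.07]]
171 [[0.699, 0.337, 0.049], [0.71, 0.34, 0.046], [0.719, 0.338, 0.045], [0.695, 0.285, 0.064]]
12.6583 [0.6231924  0.18829659 0.11997195] [1.75792594e-01 6.61323931e-01 1.28746485e+00 1.81192692e-05
 1.19284167e+00 1.60810221e-01]
```

The closed tips are at about 0.1275 with the TCP at 0.120. So the tool's tips stand about 7 mm above the reported TCP where 25 mm below was stated, a constant z offset of about 32–33 mm, with xy correct. I'll correct for it and redo the knob with force-guarded moves.

```bash
python3 - <<'E'
from h import *
np.set_printoptions(precision=4,suppress=True)
def S(t):
    s=r.read_state();print(t,s["time_s"],np.array(s["eef_pos"]),round(s["grip_width"],4),np.array(s["contact_force"]))
from scipy.spatial.transform import Rotation as R
q=(R.from_euler('z',.015)*R.from_quat([.7071068,.7071068,0,0])).as_quat()
command_gripper(.045,20)
print(r.move_straight([.6232,.1883,.036],q,speed=.08,max_force=6));S("c")
command_gripper(.0,20);S("closed")
E
```

```text
False
c 14.3583 [0.6237 0.1884 0.0367] 0.0447 [0.6056 0.7139 0.0866]
closed 14.7333 [0.6236 0.1883 0.0366] 0.013 [ 0.7155 -0.7474  3.3167]
```

```bash
python3 - <<'E'
from h import *
np.set_printoptions(precision=4,suppress=True)
def S(t):
    s=r.read_state();print(t,s["time_s"],np.array(s["eef_pos"]),round(s["grip_width"],4),np.array(s["contact_force"]))
r.move_straight([.6572,.1888,.036],speed=.06);r.hold(.2);S("moved")
command_gripper(.045,20);S("open")
r.move_straight([.6572,.1888,.14],speed=.15)
q=[.7071068,.7071068,0,0]
r.reach([.42,-.16,.22],q);S("away")
p,d=optics.get_image("top");cv2.imwrite("pics/top3.png",p[:,:,::-1]);np.savez("pics/top3.npz",p=p,d=d)
from meas import warmer
rc,B,ops,kr,K=warmer(p,d);print(ops,kr,K)
cv2.imwrite("pics/crop3.png",cv2.resize(p[110:260,170:380,::-1],None,fx=3.8,fy=3.8,interpolation=cv2.INTER_CUBIC))
E
```

```text
moved 15.65 [0.6578 0.1889 0.0366] 0.0136 [1.1178 0.5287 5.5678]
open 16.0583 [0.6568 0.1887 0.0355] 0.045 [0.2894 0.2064 0.1849]
away 18.4833 [ 0.4206 -0.1597  0.2198] 0.0449 [0.2111 0.2663 0.3976]
[(np.int32(89), array([204.0899, 159.1798]), array([0.6327, 0.1894, 0.034 ]))] ((201.5, 144.5), (7.0, 11.0), 90.0) [0.6548 0.1903 0.063 ]
```

View pics/crop3.png

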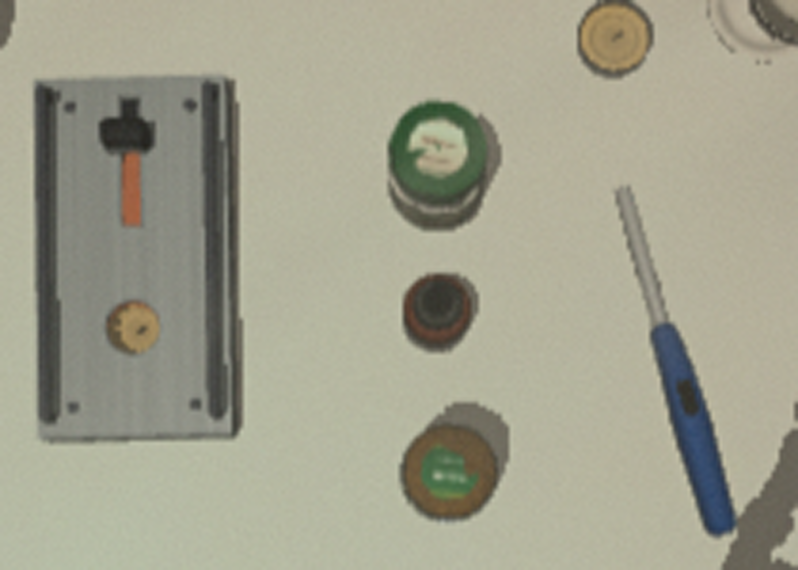

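```bash
python3 - <<'E'
from h import *
p0=np.load("pics/top0.npz")["p"];z=np.load("pics/top3.npz");p=z["p"]
cv2.imwrite("pics/op.png",cv2.resize(np.hstack([p0[130:206,190:220],p[130:206,190:220]])[:,:,::-1],None,fx=8,fy=8,interpolation=0))
# knob column profile (dark -> gray) at both times
for a in(p0,p):
    g=a[:,:,:].astype(float).mean(-1)
    print(g[135:172,198:200].mean(1).round().astype(int).tolist())
    print(g[135:172,207:209].mean(1).round().astype(int).tolist())
print((p[186:206,205]).tolist())
E
```

```text
[122, 122, 121, 123, 122, 124, 122, 122, 123, 122, 123, 124, 122, 123, 124, 124, 123, 123, 124, 123, 124, 125, 114, 70, 41, 43, 46, 46, 46, 42, 44, 65, 95, 122, 124, 123, 123]
[120, 120, 120, 122, 120, 121, 120, 121, 122, 121, 121, 118, 118, 120, 119, 120, 118, 119, 119, 121, 121, 119, 116, 92, 46, 39, 40, 39, 42, 39, 40, 52, 83, 114, 117, 123, 125]
[128, 128, 129, 128, 129, 116, 52, 41, 45, 47, 48, 48, 40, 47, 74, 99, 129, 131, 130, 131, 129, 130, 130, 130, 131, 129, 131, 131, 131, 131, 130, 131, 129, 132, 131, 131, 130]
[128, 127, 128, 127, 127, 121, 92, 48, 42, 40, 40, 39, 37, 37, 60, 98, 125, 128, 125, 126, 127, 127, 125, 126, 127, 126, 128, 124, 123, 124, 124, 124, 124, 122, 122, 130, 132]
[[141, 143, 131], [140, 142, 131], [130, 128, 119], [118, 101, 81], [154, 119, 81], [158, 134, 92], [168, 143, 97], [162, 138, 95], [155, 133, 90], [155, 132, 93], [150, 127, 88], [145, 126, 86], [149, 128, 86], [155, 132, 91], [158, 136, 95], [148, 128, 88], [112, 101, 80], [119, 120, 109], [139, 144, 133], [146, 148, 137]]
```

View pics/op.png

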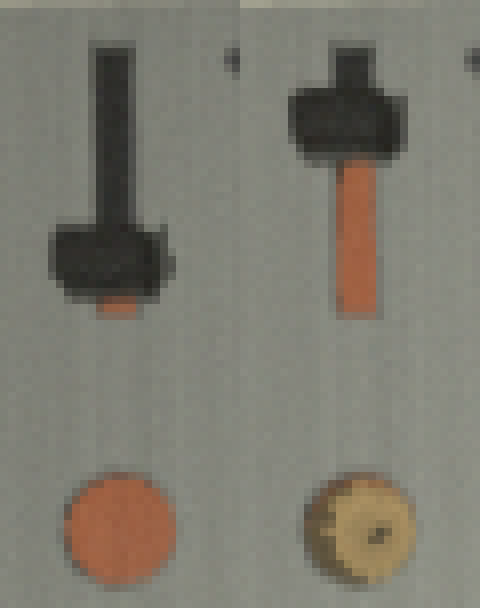

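```bash
python3 - <<'E'
from h import *
print("cam",-M["top"]["R"].T@M["top"]["t"])
for v in(157.95,140.8): print(ray("top",[203,v],.063)[0,0]-.007)
print("slot", ray("top",[204,135.6-.5],.034)[0,0], ray("top",[204,169.75-.5],.034)[0,0])
for f in ("top0","top3"):
    p=np.load(f"pics/{f}.npz")["p"].astype(float)
    rg=p[...,0]-p[...,2]
    print(rg[164:173,203:206].mean(1).round().tolist(), p[130:140,203:206].mean((1,2)).round().tolist(), rg[185:208,203:206].mean(1).round().tolist())
E
```

```text
cam [0.44870443 0.05040696 1.04841656]
0.6227337082118293
0.6546865528655276
slot 0.678910660238463 0.6134725944095355
[4.0, 4.0, 10.0, 45.0, 76.0, 36.0, 9.0, 7.0, 9.0] [131.0, 118.0, 120.0, 121.0, 119.0, 98.0, 58.0, 44.0, 46.0, 47.0] [10.0, 9.0, 8.0, 8.0, 35.0, 87.0, 90.0, 89.0, 88.0, 88.0, 87.0, 87.0, 86.0, 86.0, 87.0, 88.0, 86.0, 68.0, 17.0, 8.0, 9.0, 10.0, 9.0]
[94.0, 94.0, 94.0, 94.0, 81.0, 36.0, 10.0, 8.0, 8.0] [137.0, 125.0, 124.0, 128.0, 124.0, 105.0, 61.0, 47.0, 50.0, 47.0] [8.0, 9.0, 9.0, 9.0, 29.0, 65.0, 61.0, 68.0, 69.0, 67.0, 63.0, 63.0, 62.0, 65.0, 66.0, 64.0, 52.0, 27.0, 12.0, 8.0, 8.0, 9.0, 10.0]
```

The hole shows the candle, and I estimate q at about 33.5–35.5 mm. That is inside the window but near its low side, so I'll nudge the knob about 2 mm to centre it, then hover by the lighter.

```bash
python3 - <<'E'
from h import *
np.set_printoptions(precision=4,suppress=True)
def S(t):
    s=r.read_state();print(t,s["time_s"],np.array(s["eef_pos"]),round(s["grip_width"],4),np.array(s["contact_force"]))
from scipy.spatial.transform import Rotation as R
q=(R.from_euler('z',.015)*R.from_quat([.7071068,.7071068,0,0])).as_quat()
r.reach([.6588,.1888,.12],q)
print(r.move_straight([.6588,.1888,.036],speed=.12,max_force=6));S("c")
command_gripper(.0,20);r.hold(.15);S("closed")
command_gripper(.045,20);S("open")
r.move_straight([.6588,.1888,.14],speed=.2)
for a in([0,1,0,0],[1,0,0,0]):
    qg=(R.from_euler('z',.27)*R.from_quat(a)).as_quat()
    print(a,[r.solve_ik(P,qg) for P in([.5134,-.0897,.1],[.5134,-.0897,-.003])])
qg=(R.from_euler('z',.27)*R.from_quat([0,1,0,0])).as_quat()
r.reach([.42,-.16,.18],qg);S("away")
p,d=optics.get_image("top");cv2.imwrite("pics/top4.png",p[:,:,::-1]);np.savez("pics/top4.npz",p=p,d=d)
from meas import warmer
rc,B,ops,kr,K=warmer(p,d);print(kr,K)
g=p.astype(float).mean(-1)
print(g[135:155,198:200].mean(1).round().astype(int).tolist());print(g[135:155,207:209].mean(1).round().astype(int).tolist())
cv2.imwrite("pics/op4.png",cv2.resize(p[130:260,190:370,::-1],None,fx=4,fy=4,interpolation=0))
E
```

```text
False
c 20.9833 [0.6595 0.1887 0.0369] 0.0446 [0.3085 0.0028 0.2196]
closed 21.5083 [0.6592 0.1889 0.037 ] 0.0136 [-0.3592 -0.8097  5.6934]
open 21.9167 [0.6587 0.1888 0.0357] 0.0452 [-1.291  -0.6691  0.3653]
[0, 1, 0, 0] [array([-0.3201,  0.4721,  1.7054, -0.    ,  0.9641, -2.1609]), array([-0.3201,  0.632 ,  1.7859, -0.    ,  0.7237, -2.1609])]
[1, 0, 0, 0] [array([-0.3201,  0.4721,  1.7054, -0.    ,  0.9641,  0.9807]), array([-0.3201,  0.632 ,  1.7859, -0.    ,  0.7237,  0.9807])]
away 24.7417 [ 0.4202 -0.1599  0.1798] 0.0449 [ 0.0283  0.7328 -0.2148]
((201.5, 143.5), (7.0, 11.0), 90.0) [0.6567 0.1903 0.063 ]
[128, 128, 128, 129, 119, 72, 44, 42, 46, 48, 48, 45, 42, 64, 98, 130, 131, 130, 131, 131]
[128, 128, 126, 128, 126, 104, 53, 42, 40, 42, 40, 38, 38, 52, 86, 124, 125, 126, 125, 126]
```

View pics/op4.png

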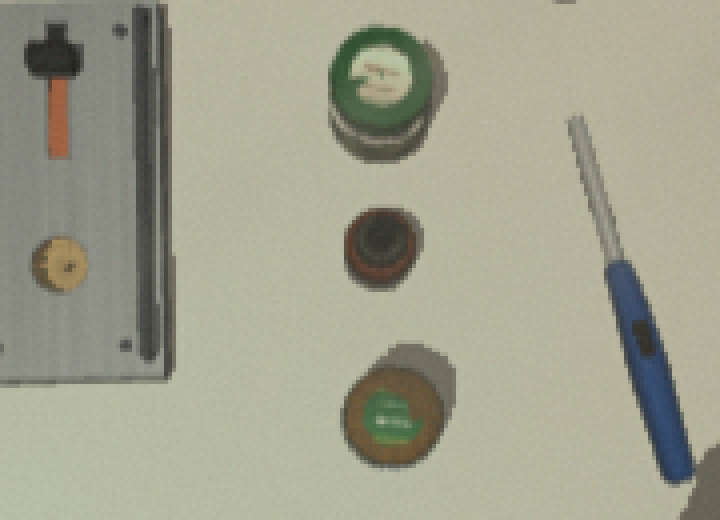

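The hole is fully clear now, with q at about 35–36 mm. Next is grasping the lighter.

```bash
python3 - <<'E'
from h import *
np.set_printoptions(precision=4,suppress=True)
def S(t):
    s=r.read_state();print(t,s["time_s"],np.array(s["eef_pos"]),round(s["grip_width"],4),np.array(s["contact_force"]))
from scipy.spatial.transform import Rotation as R
qg=(R.from_euler('z',.271)*R.from_quat([0,1,0,0])).as_quat()
r.reach([.5134,-.0897,.08],qg)
print(r.move_straight([.5134,-.0897,-.0035],speed=.08,max_force=6));S("down")
command_gripper(0,40);S("grip")
r.move_straight([.5134,-.0897,.06],speed=.12);S("lift")
p,d=optics.get_image("scene");cv2.imwrite("pics/s5.png",cv2.resize(p[130:330,200:400,::-1],None,fx=3,fy=3,interpolation=cv2.INTER_CUBIC))
E
```

```text
False
down 26.65 [ 0.5138 -0.0898 -0.003 ] 0.0451 [-0.5862 -0.0175 -0.1697]
grip 27.0167 [ 0.5139 -0.0899 -0.0029] 0.0159 [-1.1926 -1.0861  4.489 ]
lift 27.7 [ 0.5129 -0.0895  0.0594] 0.0161 [-0.4302 -1.2401 -0.6128]
```

View pics/s5.png

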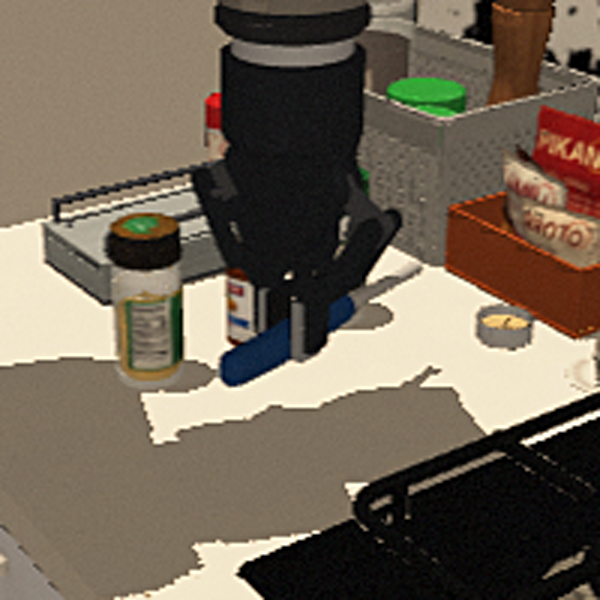

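```bash
python3 - <<'E'
from h import *
np.set_printoptions(precision=4,suppress=True)
def S(t):
    s=r.read_state();print(t,s["time_s"],np.array(s["eef_pos"]),round(s["grip_width"],4),np.array(s["contact_force"]))
from scipy.spatial.transform import Rotation as R
q=(R.from_euler('z',.015)*R.from_quat([0,1,0,0])).as_quat()
r.move_straight([.5134,-.0897,.20],speed=.2);S("up")
r.move_straight([.37,.1865,.20],q,speed=.15);S("over")
r.move_straight([.37,.1865,.055],q,speed=.15);S("low")
for n in("top","scene"):
    p,d=optics.get_image(n);np.savez(f"pics/{n}6.npz",p=p,d=d)
    c=p[130:290,120:320] if n=="top" else p[130:270,150:350]
    cv2.imwrite(f"pics/{n}6.png",cv2.resize(c[:,:,::-1],None,fx=4,fy=4,interpolation=cv2.INTER_CUBIC))
E
```

```text
up 28.6 [ 0.5127 -0.0895  0.1987] 0.0162 [-0.684 -0.46  -1.614]
over 30.825 [0.3702 0.1862 0.2   ] 0.016 [ 0.1253 -0.5969 -1.0076]
low 31.9417 [0.3705 0.1866 0.0556] 0.0165 [-0.8475  1.3365 -0.6618]
```

View pics/top6.png

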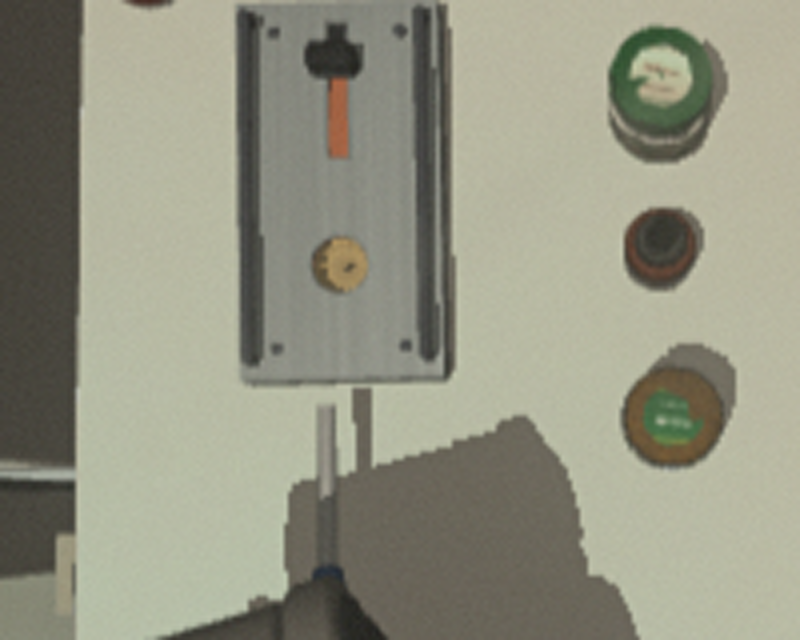

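View pics/scene6.png

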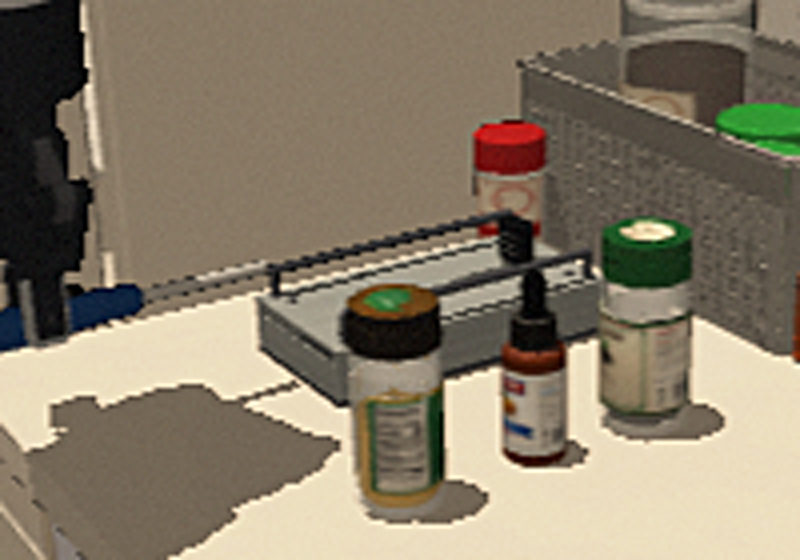

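```bash
python3 - <<'E'
from h import *
np.set_printoptions(precision=4,suppress=True)
z=np.load("pics/top6.npz");p,d=z["p"],z["d"];C=cloud("top",d)
m=(C[...,2]>.05)&(C[...,2]<.1);m[:225]=0;m[272:]=0;m[:,:190]=0;m[:,212:]=0
v,u=np.nonzero(m);print("rows",v.min(),v.max(),[(a,u[v==a].min(),u[v==a].max()) for a in range(v.min(),v.max()+1,4)])
print("z top surf",np.median(C[...,2][m&(np.arange(420)[:,None]<262)]))
for a0,a1 in ((230,240),(240,250),(250,260)):
    k=m.copy();k[:a0]=0;k[a1:]=0;print(a0,np.median(C[...,2][k]))
k=(v<268);P=ray("top",np.c_[u[k],v[k]],.072)
L=cv2.fitLine(P[:,:2].astype(np.float32),cv2.DIST_HUBER,0,.001,.001).ravel();print(L,np.arctan2(L[1],L[0]),"tip x",P[:,0].max())
for zz in(.065,.07,.075): print(zz,proj("scene",[P[:,0].max(),np.interp(P[:,0].max(),[0],[0])+L[3]+(P[:,0].max()-L[2])*L[1]/L[0],zz]))
zs=np.load("pics/scene6.npz");Cs=cloud("scene",zs["d"])
for uu in range(188,222,3):
    col=[(vv,Cs[vv,uu]) for vv in range(190,212) if abs(Cs[vv,uu,1]-.186)<.02 and .04<Cs[vv,uu,2]<.1]
    print(uu,[(vv,c.round(3).tolist()) for vv,c in col])
E
```

```text
rows 231 271 [(231, np.int64(200), np.int64(203)), (235, np.int64(199), np.int64(203)), (239, np.int64(199), np.int64(203)), (243, np.int64(199), np.int64(203)), (247, np.int64(199), np.int64(203)), (251, np.int64(200), np.int64(203)), (255, np.int64(200), np.int64(203)), (259, np.int64(200), np.int64(203)), (263, np.int64(200), np.int64(203)), (267, np.int64(200), np.int64(203)), (271, np.int64(200), np.int64(203))]
z top surf 0.07285505315163963
230 0.07268508735598947
240 0.07309653036351049
250 0.07265541474929521
[0.9998 0.022  0.4517 0.1885] 0.022017969 tip x 0.49523794161482093
0.065 [[214.3148 198.6289]]
0.07 [[214.1529 196.4767]]
0.075 [[213.9903 194.3153]]
188 [(201, [0.434, 0.185, 0.075]), (202, [0.433, 0.184, 0.074]), (203, [0.433, 0.184, 0.071]), (204, [0.432, 0.183, 0.07])]
191 [(201, [0.44, 0.184, 0.074]), (202, [0.44, 0.185, 0.072]), (203, [0.439, 0.183, 0.07]), (204, [0.439, 0.184, 0.068])]
194 [(200, [0.448, 0.188, 0.073]), (201, [0.446, 0.184, 0.073]), (202, [0.446, 0.183, 0.071]), (203, [0.446, 0.184, 0.068])]
197 [(199, [0.455, 0.188, 0.074]), (200, [0.453, 0.185, 0.073]), (201, [0.453, 0.184, 0.071]), (202, [0.452, 0.183, 0.069])]
200 [(199, [0.461, 0.187, 0.073]), (200, [0.46, 0.184, 0.072]), (201, [0.459, 0.183, 0.07]), (202, [0.46, 0.185, 0.067])]
203 [(198, [0.468, 0.186, 0.074]), (199, [0.467, 0.185, 0.072]), (200, [0.466, 0.184, 0.07]), (201, [0.466, 0.182, 0.069])]
206 [(197, [0.474, 0.184, 0.075]), (198, [0.473, 0.183, 0.074]), (199, [0.473, 0.184, 0.071]), (200, [0.473, 0.183, 0.069])]
209 [(196, [0.482, 0.187, 0.075]), (197, [0.482, 0.187, 0.073]), (198, [0.481, 0.184, 0.071]), (199, [0.479, 0.181, 0.07])]
212 [(196, [0.488, 0.185, 0.074]), (197, [0.487, 0.183, 0.073]), (198, [0.487, 0.183, 0.07]), (199, [0.486, 0.182, 0.069])]
215 [(195, [0.496, 0.186, 0.074]), (196, [0.495, 0.185, 0.072]), (197, [0.494, 0.181, 0.072]), (198, [0.495, 0.184, 0.068])]
218 []
221 []
```

The nozzle is level, with its axis at 0.070 and its tip at (0.4955, 0.1895), and the jars have not moved. I'll lower it, then slide in.

```bash
python3 - <<'E'
from h import *
np.set_printoptions(precision=4,suppress=True)
def S(t):
    s=r.read_state();print(t,s["time_s"],np.array(s["eef_pos"]),round(s["grip_width"],4),np.array(s["contact_force"]))
r.move_straight([.37,.1853,.0335],speed=.08);S("low")
print(r.move_straight([.4375,.1853,.0335],speed=.06));r.hold(.4);S("in")
for n in("top","scene"):
    p,d=optics.get_image(n);np.savez(f"pics/{n}7.npz",p=p,d=d)
    c=p[130:290,120:320] if n=="top" else p[150:230,180:320]
    f=4 if n=="top" else 5.5
    cv2.imwrite(f"pics/{n}7.png",cv2.resize(c[:,:,::-1],None,fx=f,fy=f,interpolation=cv2.INTER_CUBIC))
    if n=="top":
        C=cloud("top",d);m=(C[...,2]>.042)&(C[...,2]<.1);m[:185]=0;m[235:]=0;m[:,192:]&=True;m[:,:194]=0;m[:,214:]=0
        v,u=np.nonzero(m);P=ray("top",np.c_[u,v],.049);L=cv2.fitLine(P[:,:2].astype(np.float32),cv2.DIST_HUBER,0,.001,.001).ravel()
        x=P[:,0].max();print("tip",x,L[3]+(x-L[2])*L[1]/L[0],"yaw",np.arctan2(L[1],L[0]),"top z",np.median(C[...,2][m]),v.min(),"plate z",np.median(C[200:220,215:222,2]))
E
```

```text
low 32.4583 [0.37   0.1853 0.0336] 0.0158 [ 0.8262  0.0501 -0.593 ]
False
in 34.1333 [0.4375 0.1853 0.0335] 0.016 [-0.2994 -0.033  -1.5116]
tip 0.5610691113071062 0.18718982023538472 yaw 5.4273874e-05 top z 0.050021014376059714 196 plate z 0.03422040758541314
```

View pics/top7.png

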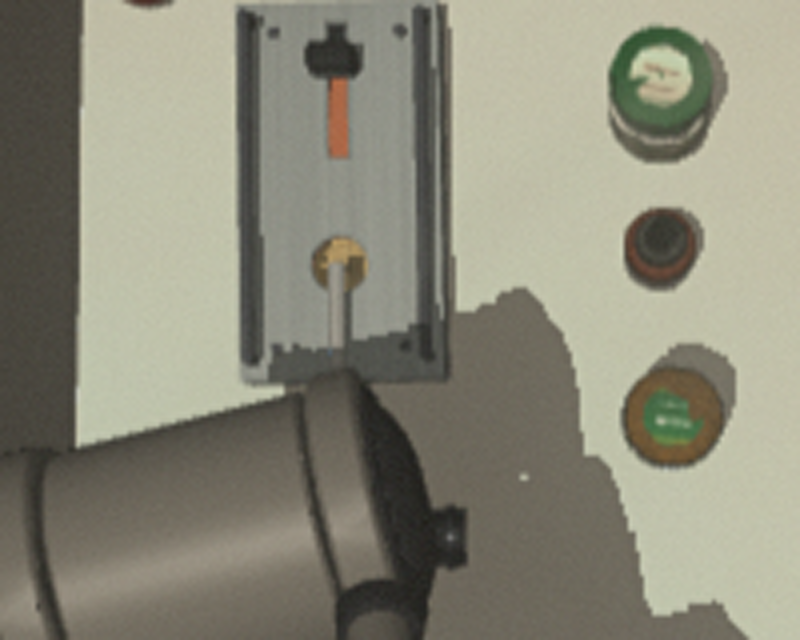

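View pics/scene7.png

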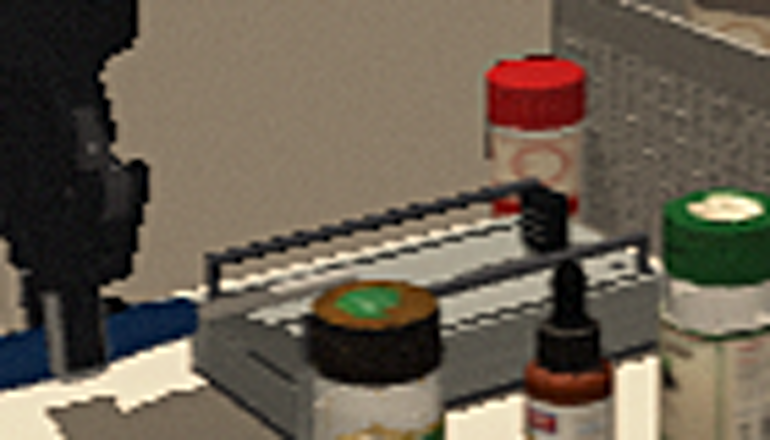

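```bash
python3 - <<'E'
from workcell import r
r.hold(.3);s=r.read_state();print(s["time_s"],s["grip_width"],s["contact_force"],max(abs(x) for x in s["dq"]))
r.finish_job()
E
```

```text
34.5333 0.016115852882911525 [-0.53379091  0.10555836 -0.1771412 ] 0.0017611833569058104
the job is handed in; nothing more can be done
```

I slid the shutter open, let the knob go, carried the lighter over the jars and handed the job in at 34.5 s with the lighter still held. No verdict is reported.

**Shutter:** My first grasp closed on air above the knob. The camera depth showed the fingertips about 32 mm higher than the reported TCP implies, so I corrected for that from then on. The second grasp held the knob and slid it. The camera then put it at about 33.5 mm of travel and the arm at about 35.5 mm, so I nudged it a little further. My last estimate is 35–36 mm, and the picture shows the candle clear through the opening with the knob released.

**Lighter:** I gripped it at the handle and carried it at about 0.2 m, well above the 105 mm limit. In the last pictures the jars stand where they were.

**Final checks:**

| Check | Result | Limit |
|---|---|---|
| Nozzle tip from the opening's middle | about 2 mm | 8 mm |
| Nozzle axis above the plate | about 12–14 mm | 7–22 mm |
| Level | looked level before the slide in, not measured since | 0.15 rad |
| In line with the warmer | within about 0.02 rad | 0.15 rad |
| Grip opening on the handle | 16 mm, still gripped | – |
| Arm | still, no sign of contact | – |

**Disagreements:**
- **Nozzle height:** the depth picture gave 12–13 mm above the plate, and the grasp geometry gave about 14 mm.
- **Nozzle yaw:** it read 0.022 rad before the slide in and about 0.000 after, from a short visible piece of nozzle.

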